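Hook a dropped ring out from behind the roller guard

TASK

A steel ring has dropped behind the fixed bar guard of the ring roller. Take the telescopic hook by its wooden handle, hook it into the ring's hole, draw the ring out along the bench (without touching it with the gripper or knocking the guard) and pull it fully home against both flanks of the V-stop in front of the guard, holding a steady pull of about 10 N for about a second and never pulling over 15 N. Then unhook without disturbing the ring, lay the rod flat on the bench well clear of it, let go, and leave the other things alone.

Things in the scene. Friction and masses are not known exactly. Their poses are not given: they have to be found in the camera images.
- guard: Fixed cage of dark steel bars on the bench. Origin: middle of its open mouth at bench level; +y points out of the mouth, x across, z up. Clear inside 208 mm wide and 79 mm high; runs back to y = -210 mm, with two rollers standing out at the back to y = -181 mm. Roof bars 36 mm apart: the ring is seen through them, not reached. The V-stop is part of the same rigid piece.
- seat (a point): Where the ring's centre is when it touches both flanks of the V-stop: 65 mm out (+y) from the guard's origin, x = 0, 7 mm up; axes as the guard's. The V-stop is two bare steel bars, 64 x 14 mm, 16 mm high, a 90-degree V open towards the mouth, spanning guard x -57 to 57, y 60 to 117 mm. A hard stop: once the ring is home the pull rises by several newtons per mm.
- ring_centre (a point): Centre, half-way up (7 mm), of the loose bare steel ring lying flat on the bench inside the guard: outside diameter 60 mm, hole 32 mm, 14 mm high, 0.16 to 0.31 kg, z up. Dragging it takes 1 to 4 N. The hook in its hole has 12 mm of play each way.
- rod_handle (a point): Centre of the loose rod's wooden handle, 20 mm above its underside: 90 mm long (x), 22 wide (y), 40 high, gripped from above across the 22 mm. A tube (11 mm), then an 8 mm shaft run along +x, axis 30 mm up, ending in a hook turned straight down to the underside's level. The shaft telescopes, tight: the hook is left anywhere from 295 to 315 mm ahead of this point (not measured). 0.19 kg.
- tin: Bystander: open metal cup, 76 mm across, 85 mm high; origin at the centre of its underside. Leave alone.
- hammer: Bystander: hammer with a wooden handle lying on the bench, about 300 mm long. Leave alone.
- bar_stub: Bystander: steel bar offcut 110 x 25 x 25 mm, origin at the centre of its underside. Leave alone.

How it is judged:
By the outcome, as a careful person would: the job done as asked, in the order asked, and still so for the second after the job is handed in, with the robot touching nothing.
It also fails if it takes over 72 s, if anything falls off the work surface, if the arm or the gripper's body presses on something with over 40 N, if the wrist force passes 120 N, or if a joint passes its speed limit or range.

ROBOT

A 6-joint arm with a two-finger parallel gripper is mounted at the origin on the work surface. World frame = base frame: x ahead of the robot, y to its left, z up, the work surface at z = 0. Lengths are in m, angles in rad, forces in N, time in s.
With the tool pointing down it reaches from about 0.375 to 0.975 m from the base axis. Payload 3.8 kg.
Tool frame: the origin (TCP) lies at the very end of the fingers, on their centre line; the grasp point (between the pads) lies 19 mm behind it; z points along the fingers, y is the line along which they close (so a half turn about z gives the same grasp; the last joint's range is limited). The gripper opens to 85 mm and grips with 20 to 120 N. Pads are 22 mm wide; open, the fingers measure 114 mm over their backs; the gripper's body (76 mm by 85 mm) begins 54 mm behind the grasp point. The pads swing forward as they close: fully open they stand 13 mm farther back than shut.
Start: joints at [-1.266, 0.264, 1.604, -0, 1.274, -0.037], TCP at [0.226, -0.636, 0.231] pointing down, gripper open.
Joint ranges: [-2.63, 2.63], [-0.94, 2.18], [0.31, 2.57], [-1.31, 4.45], [0, 2.66], [-2.55, 2.55]. Speed limits (rad/s): [2.57, 2.57, 3.14, 3.14, 3.14, 3.14].

INTERFACE

Orientations are given as a rotation vector (axis times angle).
In Python, from workcell import read_state, read_camera, calibration, finish_job gives the robot as it stands.
- The arm moves only by the tool step_arm, never from a script. Its argument "commands" is a list of rows, each an object of numbers: "fingers": the gripper's target within -1 to 1 (shut at 1, half-way at 0, fully open at -1); "dx", "dy", "dz": the shift along the tool's x, y, z in m; "roll": the turn about the tool's z in degrees. In form: [{"fingers": .., "dx": .., "dy": .., "dz": .., "roll": ..}, ...]. A call has 1 to 8 rows; each row is the pose to reach, as a shift and turn from the pose commanded when the call began, along the tool's axes at that moment; what a row does not reach only later rows make up. A row lasts 1/8 s, in which the tool goes at most 62.5 mm and 10.7 degrees, less where a joint would pass 70% of its speed; a pose out of reach is approached as far as the arm can. A call with a gripper value outside its range is refused whole. The fingers move at their own pace and stop on an object; "squeeze" is the grip in N (left out, the last holds). Time passes only in rows, so rows that repeat a pose let the fingers close. It gives the time, the measured TCP pose, the force, the opening and the grip force at its end, in the units of the state.
- read_state(): the state, without advancing time (a new reading comes with each control period).
- read_camera(name): name is "side" or "top" or "wrist"; returns (picture, depth): 480x640x3 uint8, blue, green, red; 480x640 float32, m along the optical axis (not along the pixel's ray), 0 where there is no reading.
- calibration(name): a dict with "intrinsics" (3x3 intrinsics, pixels), "world_to_cam" (4x4, takes a point from world to camera coordinates). Camera axes: x right, y up, looking along -z (the intrinsics and any distortion apply to the point x, -y, -z); pixel columns grow to the right and rows downward; lengths in m; the calibration is good to about 2 mm. A picture is of the moment at which its call begins: read the wrist's pose just before it. calibration takes no time and is no camera call; for the wrist camera it gives the pose at the moment of the call.
- finish_job(): hands the job in; it is judged then, once.
The state is a dict: "time": time; "q": joint angles; "joint_vel": joint speeds; "joint_torque": joint torques, N m; "tool_pos": TCP position; "tcp_rot": TCP orientation; "wrist_force": force on the tool from outside, world axes, zero at the start; "torque": the same for the moment, N m; "width": opening from 0.0 (shut) to 1.0 (fully open); "grip_force": force on a finger pad.
Only numpy, scipy, OpenCV 4.12 (cv2) and the standard library are available. Lean on these libraries where they do the work, as an engineer would, in place of code of your own. Each camera call takes 0.05 s, during which the arm holds its last target. There are 200 camera calls.

## Working session

There is one attempt and no reset: what is moved stays moved. The work goes in short steps, Python scripts to look and compute and a tool call to move; the robot and the scene stay as the last step left them, time stands still between calls to the robot, and variables do not carry over. Pictures are saved under pics/ and viewed, at most 10 in all, crops included, and the job is handed in when it is done.

Besides the shell and the picture viewer there is one more tool, called after "Call:" as name(argument=value, ...) on one line, values as JSON. step_arm: Moves the arm, as the interface text tells. Its arguments: {"type":"object","properties":{"commands":{"type":"array","items":{"type":"object","properties":{"fingers":{"type":"number"},"dx":{"type":"number"},"dy":{"type":"number"},"dz":{"type":"number"},"roll":{"type":"number"}}}},"squeeze":{"type":"number"}},"required":["commands"]}

```bash
mkdir -p pics; ls; cat > h.py <<'E'
import numpy as np, cv2
from workcell import *
def snap(n,f):
    c=calibration(n); p,d=read_camera(n); cv2.imwrite(f'pics/{f}.png',p); np.savez(f'{f}.npz',p=p,d=d,K=c['intrinsics'],T=c['world_to_cam']); return p,d,c
def load(f):
    z=np.load(f'{f}.npz'); return z['p'],z['d'],dict(intrinsics=z['K'],world_to_cam=z['T'])
def ray(c,uv):
    K=np.array(c['intrinsics']);T=np.array(c['world_to_cam']);uv=np.atleast_2d(uv).astype(float)
    r=np.c_[(uv[:,0]-K[0,2])/K[0,0],-(uv[:,1]-K[1,2])/K[1,1],-np.ones(len(uv))]
    return -T[:3,:3].T@T[:3,3], r@T[:3,:3]
def onz(c,uv,z):
    o,r=ray(c,uv); return o+r*((z-o[2])/r[:,2])[:,None]
def ond(c,uv,d):
    o,r=ray(c,uv); uv=np.atleast_2d(uv).astype(int); return o+r*d[uv[:,1],uv[:,0]][:,None]
def proj(c,P):
    K=np.array(c['intrinsics']);T=np.array(c['world_to_cam']);q=np.atleast_2d(P)@T[:3,:3].T+T[:3,3]
    return np.c_[K[0,2]+K[0,0]*q[:,0]/-q[:,2],K[1,2]-K[1,1]*q[:,1]/-q[:,2]]
E
python3 - <<'E'
from h import *
for n in('top','side','wrist'):
    p,d,c=snap(n,n+'0'); print(n,c.keys(),np.round(c['intrinsics'],1).tolist(),ray(c,[320,240])[0].round(3),[round(float(x),3) for x in ray(c,[320,240])[1][0]])
print(read_state())
E
```

```text
pics
top dict_keys(['intrinsics', 'world_to_cam']) [[605.4, 0.0, 318.0], [0.0, 605.4, 238.3], [0.0, 0.0, 1.0]] [0.386 0.14  1.218] [0.183, -0.012, -0.983]
side dict_keys(['intrinsics', 'world_to_cam']) [[503.4, 0.0, 313.8], [0.0, 503.4, 244.0], [0.0, 0.0, 1.0]] [ 0.307 -0.516  0.972] [0.272, 0.549, -0.79]
wrist dict_keys(['intrinsics', 'world_to_cam']) [[359.8, 0.0, 320.3], [0.0, 359.8, 235.8], [0.0, 0.0, 1.0]] [ 0.291 -0.613  0.372] [-0.27, -0.093, -0.958]
{'time': 0.15, 'q': array([-1.26588867e+00,  2.64602057e-01,  1.60509859e+00,  7.67340018e-06,
        1.27371548e+00, -3.68925260e-02]), 'joint_vel': array([ 0.00058276, -0.0014297 , -0.00564063, -0.00024299, -0.002055  ,
        0.00109222]), 'joint_torque': array([ 1.40067299e-03, -5.15903163e+01, -3.67959809e+01,  1.09554496e-04,
        8.01757589e-03,  1.88830251e-05]), 'tool_pos': array([ 0.22607688, -0.63538715,  0.23021257]), 'tcp_rot': array([-3.09404503e+00, -5.33977775e-01,  3.71057870e-04]), 'wrist_force': array([ 0.30855231, -0.01273812,  0.12484231]), 'torque': array([ 0.02612942, -0.02331792, -0.00814735]), 'grip_force': 0.0, 'width': 1.000234523533635}
```

View pics/top0.png

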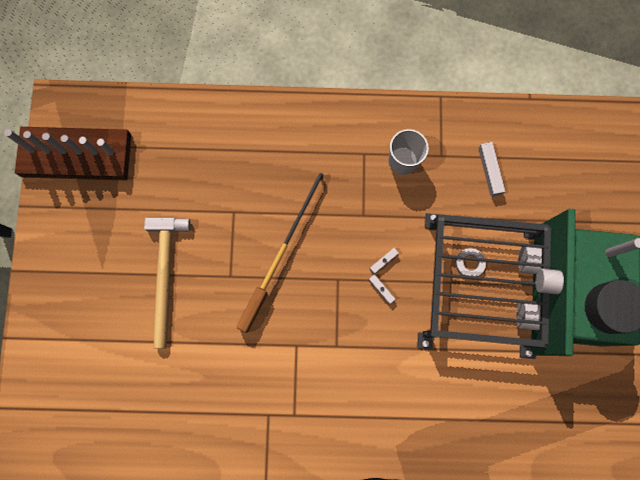

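View pics/side0.png

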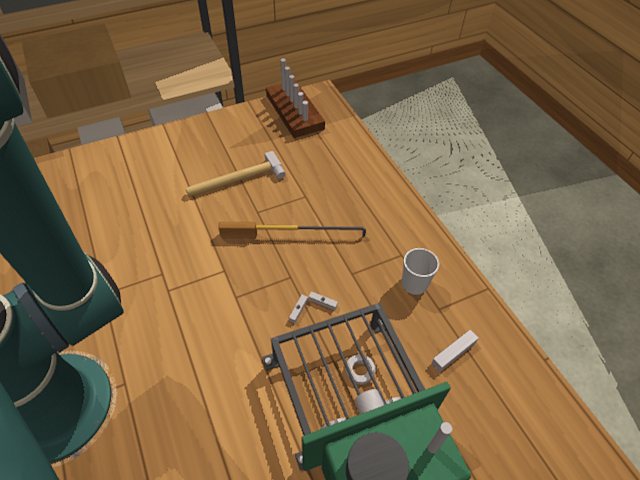

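The top view shows the hook tip near (322,178), the rod handle near (253,310), the V-stop near (383,277), the ring near (470,263) inside the guard with its mouth towards image left, the tin at (408,150) and the bar stub at (492,168). The side view agrees.

```bash
python3 - <<'E'
from h import *
p,d,c=load('top0')
hsv=cv2.cvtColor(p,cv2.COLOR_BGR2HSV); H,S,V=[hsv[...,i].astype(int) for i in range(3)]
def comps(m,box,minA=30):
    x0,y0,x1,y1=box; mm=np.zeros_like(m,np.uint8); mm[y0:y1,x0:x1]=m[y0:y1,x0:x1]
    n,l,st,ce=cv2.connectedComponentsWithStats(mm); return [(st[i],ce[i],(l==i).astype(np.uint8)) for i in range(1,n) if st[i,4]>=minA]
for k,(x,y) in dict(handle=(253,310),tube=(275,262),shaft=(302,215),hook=(321,180),wood=(230,310),vbar=(392,258),vb2=(378,287),ring=(462,256),bar=(437,280)).items(): print(k,hsv[y,x],ond(c,[x,y],d).round(3))
print('V')
for st,ce,m in comps((S<70)&(V>110),(360,240,405,312)):
    cn=max(cv2.findContours(m,0,2)[0],key=cv2.contourArea)
    P=onz(c,cn[:,0],.016)[:,:2].astype(np.float32); r=cv2.minAreaRect(P*1000); print(st,r,cv2.boxPoints(r).round(0).tolist(), np.median(ond(c,np.argwhere(m)[:,::-1],d)[:,2]))
print('ring')
for st,ce,m in comps((S<70)&(V>110),(452,240,492,285),10):
    print(st,ce,onz(c,ce,.014))
# rod: elevated by depth
yy,xx=np.mgrid[150:350,225:345]; P=ond(c,np.c_[xx.ravel(),yy.ravel()],d); Z=P[:,2].reshape(xx.shape)
m=(Z>.022)
for st,ce,mm in comps(m,(0,0,120,200),20):
    Q=P[mm.ravel()>0]; print('rod',st,ce+[225,150],Q.min(0).round(3),Q.max(0).round(3))
m=((Z>.033)&(Z<.05))
for st,ce,mm in comps(m,(0,0,120,200),20):
    Q=P[mm.ravel()>0]; print('handle',st,Q.mean(0).round(4),Q[:,2].max(), cv2.minAreaRect((Q[:,:2]*1000).astype(np.float32)))
cv2.imwrite('pics/a.png',cv2.resize(p[160:360,230:540],None,fx=2.5,fy=2.5,interpolation=cv2.INTER_CUBIC))
E
```

```text
handle [ 12 168 155] [[0.464 0.252 0.046]]
tube [ 19 164 235] [[0.561 0.214 0.033]]
shaft [ 12 158 126] [[0.657 0.163 0.032]]
hook [ 12 161  95] [[0.74  0.127 0.001]]
wood [ 13 157 184] [[0.466 0.302 0.   ]]
vbar [  8  37 123] [[ 0.578 -0.02   0.013]]
vb2 [  5  19 227] [[0.518 0.008 0.017]]
ring [  5  15 101] [[ 0.586 -0.161  0.015]]
bar [15 15 69] [[ 0.526 -0.094  0.093]]
V
[370 248  28  25 218] ((572.9003295898438, -3.7890052795410156), (14.379426002502441, 64.29846954345703), 41.1529541015625) [[546.0, 16.0], [589.0, -33.0], [599.0, -23.0], [557.0, 25.0]] 0.016444503652763065
[369 275  26  29 230] ((514.721923828125, 0.6739501953125), (64.15672302246094, 15.862434387207031), 39.83430480957031) [[485.0, -14.0], [495.0, -26.0], [544.0, 15.0], [534.0, 27.0]] 0.015783405186639565
ring
[460 248  23   7  96] [471.28125    250.95833333] [[ 0.59663194 -0.18082737  0.014     ]]
[456 259  30  17 268] [470.52985075 268.30597015] [[ 0.56116908 -0.17853912  0.014     ]]
rod [  12   23   87  160 1153] [271.44145707 271.30962706] [0.386 0.123 0.023] [0.748 0.282 1.218]
handle [89 25  8 10 21] [0.7317 0.1331 0.0353] 0.041246625946852467 ((731.0401000976562, 133.12896728515625), (6.250279903411865, 23.935577392578125), 58.46482467651367)
handle [ 12  42  76 141 856] [0.5151 0.2322 0.0379] 0.046749245012578156 ((564.655029296875, 209.67086791992188), (22.090728759765625, 306.0553894042969), 65.19535064697266)
```

View pics/a.png

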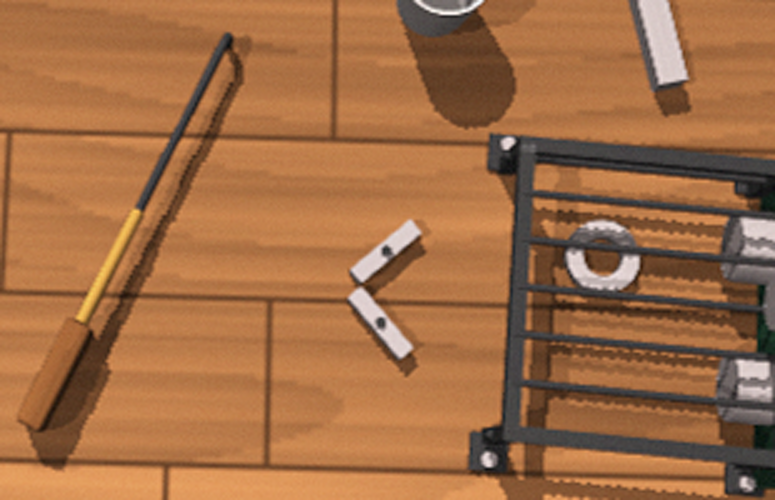

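The crop confirms the V bars (64×14 mm at z = 16 mm, as specified), the ring at about px (471,262) between roof bars, and the hook end at px (321,176). Next I'll measure the rod and ring more exactly.

```bash
python3 - <<'E'
from h import *
p,d,c=load('top0')
yy,xx=np.mgrid[150:350,225:345]; uv=np.c_[xx.ravel(),yy.ravel()]; P=ond(c,uv,d)
m=((P[:,2]>.02)&(P[:,2]<.06)).reshape(xx.shape).astype(np.uint8)
n,l,st,_=cv2.connectedComponentsWithStats(m); i=1+np.argmax(st[1:,4]); M=(l==i).ravel()
U=uv[M]; zz=P[M,2]
Q=onz(c,U,.030)[:,:2]
mu=Q.mean(0); a=np.linalg.svd(Q-mu)[2][0]; a*=np.sign(a[0]); b=np.array([-a[1],a[0]])
s=(Q-mu)@a; t=(Q-mu)@b
for lo in np.arange(s.min(),s.max(),.01):
    k=(s>=lo)&(s<lo+.01)
    if k.any(): print(round(lo*1e3),k.sum(),(t[k].min()*1e3).round(1),(t[k].max()*1e3).round(1),zz[k].mean().round(3))
print(mu,a,np.degrees(np.arctan2(a[1],a[0])),s.min(),s.max())
# shaft line from hook end
O=np.array([.5369,-.0898]);gx=np.array([.997,-.0773]);gy=np.array([.0773,.997])
hsv=cv2.cvtColor(p,cv2.COLOR_BGR2HSV)
b_=(slice(240,288),slice(448,495)); mm=((hsv[b_][...,1]<60)&(hsv[b_][...,2]>90)).astype(np.uint8)
mm=cv2.morphologyEx(mm,cv2.MORPH_CLOSE,np.ones((5,5)))
n,l,st,ce=cv2.connectedComponentsWithStats(mm);i=1+np.argmax(st[1:,4]);cn=max(cv2.findContours((l==i).astype(np.uint8),0,1)[0],key=cv2.contourArea)[:,0]+[448,240]
h=cv2.convexHull(cn)[:,0]; R=onz(c,h,.014)[:,:2]; (cx,cy),r=cv2.minEnclosingCircle((R*1000).astype(np.float32)); e=cv2.fitEllipse((R*1000).astype(np.float32))
for C in((cx,cy),e[0]): q=np.array(C)/1e3-O; print('ring',C,r,e[1],q@gx,q@gy)
E
```

```text
-130 63 -11.3 11.4 0.038
-120 64 -11.3 11.5 0.039
-110 64 -12.0 11.6 0.039
-100 60 -12.0 11.7 0.039
-90 66 -11.9 11.8 0.039
-80 58 -11.9 11.0 0.039
-70 65 -11.8 11.1 0.038
-60 60 -11.7 11.3 0.038
-50 59 -11.6 11.3 0.039
-40 28 -5.4 5.3 0.034
-30 31 -5.3 5.4 0.035
-20 29 -5.2 5.5 0.034
-10 27 -5.2 5.5 0.034
0 29 -5.0 4.8 0.035
10 26 -5.0 4.9 0.034
20 25 -4.9 5.0 0.035
30 27 -4.8 5.0 0.035
40 26 -4.7 5.1 0.035
50 29 -4.7 5.3 0.035
60 20 -3.7 3.6 0.033
70 19 -3.6 3.6 0.034
80 20 -3.5 3.7 0.034
90 20 -3.5 3.8 0.033
100 20 -3.3 3.9 0.033
110 20 -3.3 4.0 0.033
120 18 -3.2 4.1 0.033
130 18 -4.0 3.3 0.034
140 19 -3.9 3.4 0.034
150 20 -3.8 3.5 0.033
160 19 -3.8 3.6 0.033
170 20 -3.7 3.6 0.033
180 19 -3.6 3.7 0.033
190 19 -3.5 3.8 0.033
200 20 -3.4 3.9 0.033
210 20 -5.1 4.0 0.032
220 7 -4.2 2.2 0.026
[0.54356162 0.21952369] [ 0.90813652 -0.41867416] -24.750909956085135 -0.12983797952169465 0.2239420001153854
ring (573.5777587890625, -178.94549560546875) 30.240163803100586 (58.7354621887207, 59.52385330200195) 0.04345867232299797 -0.0860428683642578
ring (573.7447509765625, -178.88636779785156) 30.240163803100586 (58.7354621887207, 59.52385330200195) 0.04362059295440672 -0.08597100944396971
```

Call:
step_arm(commands=[{"dz": -0.06, "fingers": -1}, {"dz": -0.12, "fingers": -1}, {"dz": -0.12, "fingers": -1}])

```text
invalid input
```

Call:
step_arm(commands=[{"dx": 0, "dy": 0, "dz": -0.06, "roll": 0, "fingers": -1}, {"dx": 0, "dy": 0, "dz": -0.12, "roll": -10, "fingers": -1}], squeeze=60)

```text
time: 0.4
tool_pos: [0.226, -0.6351, 0.3506]
tcp_rot: [-3.032, -0.808, 0.0]
wrist_force: [-0.0, -0.2, -0.1]
width: 1.0
grip_force: 0.0
```

```bash
cat >> h.py <<'E'
from scipy.spatial.transform import Rotation as R_
def go(P,yawdeg):
    s=read_state();R=R_.from_rotvec(s['tcp_rot']).as_matrix()
    yaw=np.degrees(np.arctan2(R[1,0],R[0,0]));dl=(R.T@(np.array(P)-s['tool_pos']))
    print('t',round(s['time'],2),'pos',s['tool_pos'].round(4),'yaw',yaw.round(2),'zaxis',R[:,2].round(3),'F',s['wrist_force'].round(1),'w',round(s['width'],3),'| d mm',(dl*1e3).round(1),'roll',round((yaw-yawdeg+180)%360-180,2))
E
python3 -c "
from h import *
go([.50,-.12,.33],155.25)"
```

```text
t 0.4 pos [ 0.226  -0.6351  0.3506] yaw 29.83 zaxis [-0.001  0.004 -1.   ] F [-0.  -0.2 -0.1] w 1.0 | d mm [ 493.9 -310.4   22.2] roll -125.42
```

Call:
step_arm(commands=[{"dx": 0.06, "dy": -0.038, "dz": 0, "roll": -10, "fingers": -1}, {"dx": 0.12, "dy": -0.076, "dz": 0, "roll": -20, "fingers": -1}, {"dx": 0.18, "dy": -0.114, "dz": 0, "roll": -30, "fingers": -1}, {"dx": 0.24, "dy": -0.152, "dz": 0, "roll": -40, "fingers": -1}, {"dx": 0.3, "dy": -0.19, "dz": 0, "roll": -50, "fingers": -1}, {"dx": 0.36, "dy": -0.228, "dz": 0, "roll": -60, "fingers": -1}, {"dx": 0.42, "dy": -0.266, "dz": 0, "roll": -70, "fingers": -1}, {"dx": 0.48, "dy": -0.304, "dz": 0, "roll": -80, "fingers": -1}])

```text
time: 1.4
tool_pos: [0.462, -0.1928, 0.3512]
tcp_rot: [1.804, 2.572, 0.0]
wrist_force: [0.7, -0.4, 0.5]
width: 1.0
grip_force: 0.0
```

```bash
python3 -c "
from h import *
go([.466,.254,.20],155.25)"
```

```text
t 1.4 pos [ 0.462  -0.1928  0.3512] yaw 109.9 zaxis [ 0. -0. -1.] F [ 0.7 -0.4  0.5] w 1.0 | d mm [418.8 155.9 151.1] roll -45.35
```

Call:
step_arm(commands=[{"dx": 0.055, "dy": 0.02, "dz": 0.01, "roll": -8, "fingers": -1}, {"dx": 0.11, "dy": 0.04, "dz": 0.03, "roll": -16, "fingers": -1}, {"dx": 0.165, "dy": 0.06, "dz": 0.05, "roll": -24, "fingers": -1}, {"dx": 0.22, "dy": 0.08, "dz": 0.07, "roll": -32, "fingers": -1}, {"dx": 0.275, "dy": 0.1, "dz": 0.09, "roll": -40, "fingers": -1}, {"dx": 0.33, "dy": 0.12, "dz": 0.12, "roll": -45, "fingers": -1}, {"dx": 0.38, "dy": 0.14, "dz": 0.14, "roll": -45.3, "fingers": -1}, {"dx": 0.419, "dy": 0.156, "dz": 0.151, "roll": -45.3, "fingers": -1}])

```text
time: 2.4
tool_pos: [0.4667, 0.2541, 0.1984]
tcp_rot: [-0.68, -3.065, 0.002]
wrist_force: [0.8, -0.3, 0.2]
width: 0.996
grip_force: 0.0
```

Call:
step_arm(commands=[{"dx": 0, "dy": 0, "dz": 0, "roll": 0, "fingers": -1}, {"dx": 0, "dy": 0, "dz": 0, "roll": 0, "fingers": -1}])

```text
time: 2.65
tool_pos: [0.4678, 0.2519, 0.2001]
tcp_rot: [-0.682, -3.066, 0.001]
wrist_force: [0.1, -0.4, 1.1]
width: 1.001
grip_force: 0.0
```

```bash
python3 - <<'E'
from h import *
go([.466,.254,.01],155.25)
p,d,c=snap('wrist','w1')
yy,xx=np.mgrid[0:480,0:640];uv=np.c_[xx.ravel(),yy.ravel()];P=ond(c,uv,d)
near=np.linalg.norm(P[:,:2]-[.466,.254],axis=1)<.09
k=near&(P[:,2]>.032)&(P[:,2]<.05)
m=k.reshape(480,640).astype(np.uint8);n,l,st,ce=cv2.connectedComponentsWithStats(m);i=1+np.argmax(st[1:,4]);k=(l==i).ravel()
Q=onz(c,uv[k],.04)[:,:2]; a=np.array([.9081,-.4187]);b=np.array([.4187,.9081]);s=(Q-[.466,.254])@a*1e3;t=(Q-[.466,.254])@b*1e3
for lo in range(-60,70,10):
    j=(s>=lo)&(s<lo+10)
    if j.any():print(lo,j.sum(),t[j].min().round(1),t[j].max().round(1),P[k][j,2].mean().round(3))
print(s.min(),s.max())
E
```

```text
t 2.65 pos [0.4678 0.2519 0.2001] yaw 154.92 zaxis [-0.001 -0.001 -1.   ] F [ 0.1 -0.4  1.1] w 1.001 | d mm [  2.6   1.3 190.1] roll -0.33
-50 217 -8.0 12.8 0.038
-40 312 -8.1 12.8 0.039
-30 310 -8.2 12.9 0.039
-20 278 -8.2 13.0 0.039
-10 300 -7.6 13.1 0.039
0 274 -7.7 13.1 0.039
10 271 -7.8 13.2 0.039
20 274 -7.9 13.3 0.039
30 270 -8.0 13.3 0.039
40 122 -7.1 11.6 0.035
50 112 -1.9 7.2 0.034
60 104 -1.9 7.2 0.034
-46.60753427045576 86.86527499498031
```

View pics/w1.png

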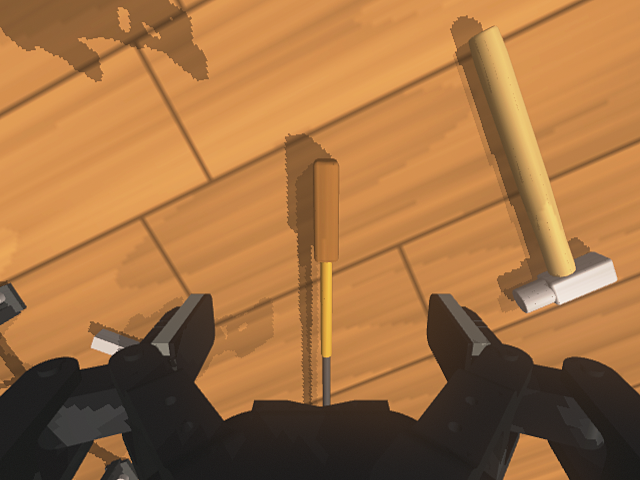

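The wrist view shows the handle from (326,158) to (326,262), centred between the fingers, with the hammer well to the right (530,150). Descending to grasp.

Call:
step_arm(commands=[{"dx": 0.0037, "dy": 0.0024, "dz": 0.05, "roll": -0.33, "fingers": -1}, {"dx": 0.0037, "dy": 0.0024, "dz": 0.1, "roll": -0.33, "fingers": -1}, {"dx": 0.0037, "dy": 0.0024, "dz": 0.145, "roll": -0.33, "fingers": -1}, {"dx": 0.0037, "dy": 0.0024, "dz": 0.175, "roll": -0.33, "fingers": -1}, {"dx": 0.0037, "dy": 0.0024, "dz": 0.19, "roll": -0.33, "fingers": -1}, {"dx": 0.0037, "dy": 0.0024, "dz": 0.19, "roll": -0.33, "fingers": 0.2}, {"dx": 0.0037, "dy": 0.0024, "dz": 0.19, "roll": -0.33, "fingers": 1}, {"dx": 0.0037, "dy": 0.0024, "dz": 0.19, "roll": -0.33, "fingers": 1}], squeeze=80)

```text
time: 3.7
tool_pos: [0.4671, 0.2566, 0.012]
tcp_rot: [0.674, 3.066, 0.003]
wrist_force: [0.2, -0.6, 0.2]
width: 0.374
grip_force: 0.0
```

Call:
step_arm(commands=[{"dx": 0, "dy": 0, "dz": 0, "roll": 0, "fingers": 1}, {"dx": 0, "dy": 0, "dz": 0, "roll": 0, "fingers": 1}, {"dx": 0, "dy": 0, "dz": 0, "roll": 0, "fingers": 1}, {"dx": 0, "dy": 0, "dz": 0, "roll": 0, "fingers": 1}])

```text
time: 4.2
tool_pos: [0.4671, 0.2568, 0.0119]
tcp_rot: [0.673, 3.066, 0.003]
wrist_force: [0.2, -0.8, 5.5]
width: 0.245
grip_force: 79.3
```

```bash
python3 -c "
from h import *
go([.466,.254,.06],155.25); print(read_state()['grip_force'])"
```

```text
t 4.2 pos [0.4671 0.2568 0.0119] yaw 155.23 zaxis [ 0.003  0.001 -1.   ] F [ 0.2 -0.8  5.5] w 0.245 | d mm [ -0.3  -2.9 -48.1] roll -0.02
79.25572872161865
```

Call:
step_arm(commands=[{"dx": 0, "dy": 0, "dz": -0.02, "roll": 0, "fingers": 1}, {"dx": 0, "dy": 0, "dz": -0.05, "roll": 0, "fingers": 1}, {"dx": 0, "dy": 0, "dz": -0.06, "roll": 0, "fingers": 1}])

```text
time: 4.58
tool_pos: [0.4667, 0.2566, 0.0719]
tcp_rot: [0.673, 3.066, 0.003]
wrist_force: [-0.3, 0.0, -3.2]
width: 0.242
grip_force: 78.5
```

Call:
step_arm(commands=[{"dx": -0.008, "dy": 0.004, "dz": 0, "roll": 5, "fingers": 1}, {"dx": -0.023, "dy": 0.013, "dz": 0, "roll": 13, "fingers": 1}, {"dx": -0.04, "dy": 0.023, "dz": 0, "roll": 23, "fingers": 1}, {"dx": -0.06, "dy": 0.034, "dz": 0, "roll": 33, "fingers": 1}, {"dx": -0.08, "dy": 0.045, "dz": 0, "roll": 43, "fingers": 1}, {"dx": -0.1, "dy": 0.056, "dz": 0, "roll": 53, "fingers": 1}, {"dx": -0.115, "dy": 0.065, "dz": 0, "roll": 62, "fingers": 1}, {"dx": -0.123, "dy": 0.07, "dz": 0, "roll": 69.7, "fingers": 1}])

```text
time: 5.58
tool_pos: [0.607, 0.2679, 0.0689]
tcp_rot: [-2.312, -2.127, 0.002]
wrist_force: [0.4, 0.1, -1.8]
width: 0.242
grip_force: 78.4
```

Call:
step_arm(commands=[{"dx": 0, "dy": 0, "dz": 0, "roll": 0, "fingers": 1}, {"dx": 0, "dy": 0, "dz": 0, "roll": 0, "fingers": 1}])

```text
time: 5.82
tool_pos: [0.6057, 0.2678, 0.0693]
tcp_rot: [-2.304, -2.135, 0.003]
wrist_force: [0.1, -0.5, -2.0]
width: 0.246
grip_force: 78.4
```

```bash
python3 - <<'E'
from h import *
go([.6084,.2688,.03],85.57)
p,d,c=snap('top','t1'); p2,d2,c2=snap('side','s1')
a=cv2.resize(p[140:340,270:570],None,fx=2.6,fy=2.6,interpolation=2); cv2.imwrite('pics/t1c.png',a)
cv2.imwrite('pics/s1c.png',cv2.resize(p2[180:430,190:490],None,fx=2.4,fy=2.4,interpolation=2))
E
```

```text
t 5.83 pos [0.6057 0.2678 0.0693] yaw 85.65 zaxis [-0.002 -0.001 -1.   ] F [ 0.1 -0.5 -2. ] w 0.246 | d mm [ 1.3  2.7 39.3] roll 0.08
```

View pics/t1c.png

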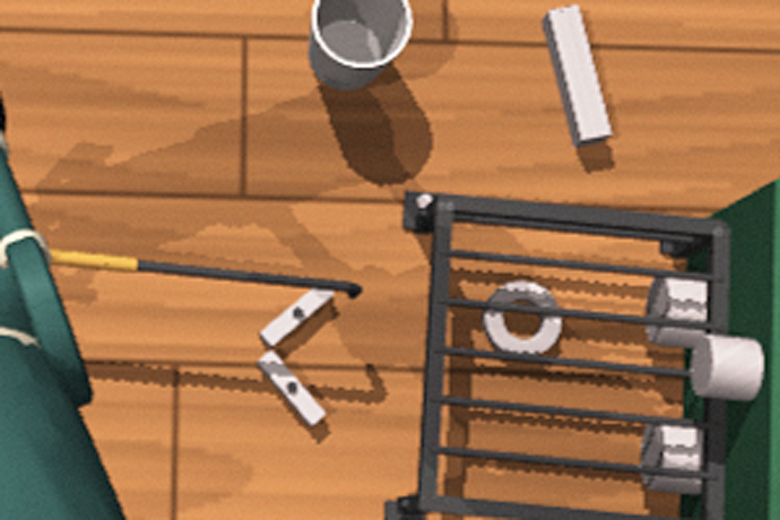

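View pics/s1c.png

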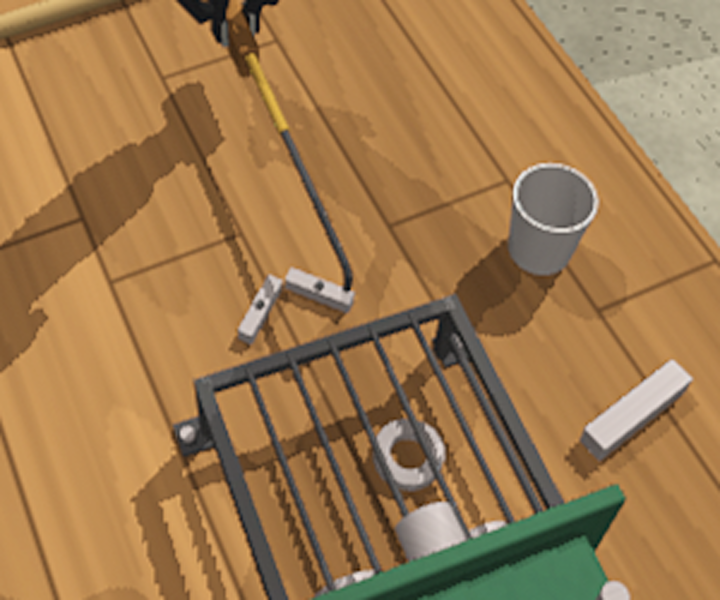

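The top crop shows the hook end at crop (352,290), left of the mouth, and the shaft aligned with the guard. The ring at crop (523,318) hasn't moved. The side crop shows the hook hanging down over the V area. Next I'll measure the hook tip and shaft slope.

```bash
python3 - <<'E'
from h import *
p,d,c=load('t1')
O=np.array([.5369,-.0898]);gx=np.array([.997,-.0773]);gy=np.array([.0773,.997])
G=lambda P:np.c_[(P[:,:2]-O)@gx,(P[:,:2]-O)@gy,P[:,2]]
yy,xx=np.mgrid[225:275,290:415];uv=np.c_[xx.ravel(),yy.ravel()];P=G(ond(c,uv,d))
k=(P[:,2]>.03)&(P[:,2]<.12);Q=P[k]*1e3
for lo in range(40,240,12):
    j=(Q[:,1]>=lo)&(Q[:,1]<lo+12)
    if j.any():print(lo,j.sum(),Q[j].mean(0).round(1),Q[j].min(0).round(1))
# side view: same hook
p,d,c=load('s1'); yy,xx=np.mgrid[230:310,280:350];uv=np.c_[xx.ravel(),yy.ravel()];P=G(ond(c,uv,d))*1e3
k=(P[:,2]>24)&(P[:,2]<110)&(P[:,1]>40)&(abs(P[:,0]-43)<25);Q=P[k]
for lo in range(30,130,6):
    j=(Q[:,2]>=lo-8)&(Q[:,2]<lo-2)
    if j.any():print('side z',lo-8,j.sum(),Q[j].mean(0).round(1),Q[j].min(0).round(1))
s=read_state();print('tcp guard',G(s['tool_pos'][None]))
E
```

```text
40 6 [39.  50.4 80.7] [36.9 49.4 69.3]
52 33 [39.7 57.7 85. ] [36.5 52.2 61.9]
64 26 [40.2 70.2 89.8] [36.6 64.2 85.3]
76 26 [40.1 82.  90.2] [36.5 76.8 85.3]
88 26 [39.6 94.  90.1] [36.1 88.4 85.8]
100 28 [ 40.1 106.   90.8] [ 36.7 100.1  84.4]
112 26 [ 40.  118.2  89.8] [ 36.  113.   84.3]
124 25 [ 39.6 129.9  89.8] [ 36.8 124.6  85.4]
136 28 [ 40.  141.7  90.3] [ 35.8 136.   87.4]
148 27 [ 39.7 154.3  90.6] [ 35.5 148.2  85.2]
160 24 [ 39.5 165.9  91.5] [ 36.6 160.8  88. ]
172 29 [ 39.8 177.4  90. ] [ 35.8 172.   84.4]
184 29 [ 39.7 190.4  90.3] [ 35.6 184.1  83.9]
196 24 [ 39.7 202.   90.4] [ 36.2 197.   87. ]
208 32 [ 39.5 214.2  90.7] [ 34.8 208.3  83.2]
220 38 [ 39.3 225.8  92.1] [ 34.6 220.   83.8]
232 34 [ 39.4 238.3  91.3] [ 35.2 233.   84.2]
side z 58 4 [39.2 53.3 61.9] [37.6 52.2 61. ]
side z 64 4 [41.5 52.6 67.8] [38.4 50.6 65.7]
side z 70 6 [39.5 52.8 72.9] [37.  51.7 70.7]
side z 76 6 [39.1 53.5 79.2] [36.9 51.3 77.7]
side z 82 87 [ 39.6 122.7  86.4] [35.6 51.8 82. ]
side z 88 183 [ 39.9 144.7  89.9] [34.8 57.  88. ]
tcp guard [[0.04109507 0.36193285 0.06979313]]
```

Call:
step_arm(commands=[{"dx": 0, "dy": 0.004, "dz": 0.015, "roll": 0, "fingers": 1}, {"dx": 0, "dy": 0.004, "dz": 0.03, "roll": 0, "fingers": 1}, {"dx": -0.015, "dy": 0.004, "dz": 0.03, "roll": 0, "fingers": 1}, {"dx": -0.045, "dy": 0.004, "dz": 0.03, "roll": 0, "fingers": 1}, {"dx": -0.08, "dy": 0.004, "dz": 0.03, "roll": 0, "fingers": 1}, {"dx": -0.115, "dy": 0.004, "dz": 0.03, "roll": 0, "fingers": 1}, {"dx": -0.135, "dy": 0.004, "dz": 0.03, "roll": 0, "fingers": 1}, {"dx": -0.141, "dy": 0.004, "dz": 0.03, "roll": 0, "fingers": 1}])

```text
time: 6.92
tool_pos: [0.5995, 0.1258, 0.0403]
tcp_rot: [-2.308, -2.131, 0.0]
wrist_force: [1.1, 0.1, -1.9]
width: 0.245
grip_force: 78.4
```

Call:
step_arm(commands=[{"dx": 0, "dy": 0, "dz": 0, "roll": 0, "fingers": 1}, {"dx": 0, "dy": 0, "dz": 0, "roll": 0, "fingers": 1}])

```text
time: 7.18
tool_pos: [0.6, 0.1281, 0.0404]
tcp_rot: [2.306, 2.134, 0.001]
wrist_force: [-0.2, -0.6, -1.2]
width: 0.243
grip_force: 78.4
```

```bash
cat >> h.py <<'E'
O=np.array([.5369,-.0898]);gx=np.array([.997,-.0773]);gy=np.array([.0773,.997])
G=lambda P:np.c_[(np.atleast_2d(P)[:,:2]-O)@gx,(np.atleast_2d(P)[:,:2]-O)@gy,np.atleast_2d(P)[:,2]]*1e3
def st():
    s=read_state(); f=s['wrist_force']; print('t',round(s['time'],2),'tcpG',G(s['tool_pos']).round(1),'Fgx,gy,z',round(f[:2]@gx,2),round(f[:2]@gy,2),round(f[2],2),'w',round(s['width'],3),'grip',round(s['grip_force']))
E
python3 - <<'E'
from h import *
st(); go([.6,.13,.04],85.57)
p,d,c=snap('top','t2'); p2,d2,c2=snap('side','s2')
a=cv2.resize(p[230:300,400:500],None,fx=5,fy=5,interpolation=2); b=cv2.resize(p2[320:420,320:400],None,fx=3.5,fy=3.5,interpolation=2)
cv2.imwrite('pics/c2.png',np.hstack([a,b]) if a.shape[0]==b.shape[0] else np.hstack([cv2.resize(a,(500,350)),b]))
E
```

```text
t 7.17 tcpG [[ 46.  222.1  40.4]] Fgx,gy,z -0.16 -0.58 -1.17 w 0.243 grip 78
t 7.17 pos [0.6    0.1281 0.0404] yaw 85.56 zaxis [ 0.  0. -1.] F [-0.2 -0.6 -1.2] w 0.243 | d mm [ 1.9 -0.1  0.4] roll -0.01
```

View pics/c2.png

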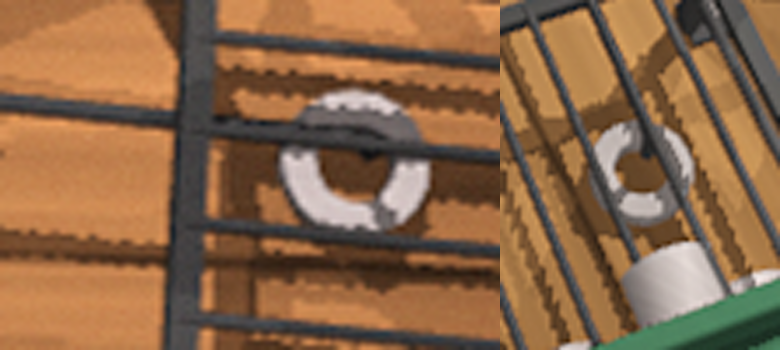

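The crops show the hook's lower end at crop (370,153), over the hole (centre about (355,160)). The offset matches the parallax from the hook being higher, so it is centred. Lowering.

Call:
step_arm(commands=[{"dx": 0, "dy": -0.001, "dz": 0.007, "roll": 0, "fingers": 1}, {"dx": 0, "dy": -0.001, "dz": 0.014, "roll": 0, "fingers": 1}, {"dx": 0, "dy": -0.001, "dz": 0.02, "roll": 0, "fingers": 1}, {"dx": 0, "dy": -0.001, "dz": 0.025, "roll": 0, "fingers": 1}, {"dx": 0, "dy": -0.001, "dz": 0.026, "roll": 0, "fingers": 1}, {"dx": 0, "dy": -0.001, "dz": 0.026, "roll": 0, "fingers": 1}])

```text
time: 8.02
tool_pos: [0.5987, 0.1271, 0.0142]
tcp_rot: [-2.307, -2.133, 0.0]
wrist_force: [-0.1, 0.1, -1.8]
width: 0.244
grip_force: 78.4
```

```bash
python3 -c "
from h import *
st()"
```

```text
t 8.03 tcpG [[ 44.9 221.1  14.2]] Fgx,gy,z -0.1 0.1 -1.81 w 0.244 grip 78
```

Call:
step_arm(commands=[{"dx": 0.005, "dy": 0, "dz": 0, "roll": 0, "fingers": 1}, {"dx": 0.012, "dy": 0, "dz": 0, "roll": 0, "fingers": 1}, {"dx": 0.02, "dy": -0.002, "dz": 0, "roll": 0, "fingers": 1}, {"dx": 0.03, "dy": -0.005, "dz": 0, "roll": 0, "fingers": 1}, {"dx": 0.042, "dy": -0.009, "dz": 0, "roll": 0, "fingers": 1}, {"dx": 0.055, "dy": -0.013, "dz": 0, "roll": 0, "fingers": 1}, {"dx": 0.068, "dy": -0.017, "dz": 0, "roll": 0, "fingers": 1}, {"dx": 0.08, "dy": -0.021, "dz": 0, "roll": 0, "fingers": 1}])

```text
time: 9.02
tool_pos: [0.5838, 0.2097, 0.0143]
tcp_rot: [2.306, 2.133, 0.0]
wrist_force: [0.5, -1.9, -2.3]
width: 0.244
grip_force: 78.5
```

```bash
cat >> h.py <<'E'
def ring(f,box):
    p,d,c=snap('top',f); x0,y0,x1,y1=box; hsv=cv2.cvtColor(p,cv2.COLOR_BGR2HSV)[y0:y1,x0:x1]
    m=((hsv[...,1]<60)&(hsv[...,2]>90)).astype(np.uint8); m=cv2.morphologyEx(m,cv2.MORPH_CLOSE,np.ones((7,7)))
    n,l,s,_=cv2.connectedComponentsWithStats(m)
    for i in range(1,n):
        if s[i,4]<60: continue
        cn=max(cv2.findContours((l==i).astype(np.uint8),0,1)[0],key=cv2.contourArea)[:,0]+[x0,y0]
        R=(onz(c,cn,.014)[:,:2]*1e3).astype(np.float32); C,r=cv2.minEnclosingCircle(R); print('comp',s[i,4],'ctrG',G(np.array(C)/1e3)[0,:2].round(1),'r',round(r,1))
E
python3 -c "
from h import *
st(); ring('t3',(365,235,495,310))"
```

```text
t 9.03 tcpG [[ 23.6 302.2  14.3]] Fgx,gy,z 0.7 -1.9 -2.27 w 0.244 grip 78Traceback (most recent call last):
  File "<string>", line 3, in <module>
    st(); ring('t3',(365,235,495,310))
          ~~~~^^^^^^^^^^^^^^^^^^^^^^^^
  File "h.py", line 34, in ring
    R=(onz(c,cn,.014)[:,:2]*1e3).astype(np.float32); C,r=cv2.minEnclosingCircle(R); print('comp',s[i,4],'ctrG',G(np.array(C)/1e3)[0,:2].round(1),'r',round(r,1))
                                                                                                               ~^^^^^^^^^^^^^^^^^
  File "h.py", line 24, in <lambda>
    G=lambda P:np.c_[(np.atleast_2d(P)[:,:2]-O)@gx,(np.atleast_2d(P)[:,:2]-O)@gy,np.atleast_2d(P)[:,2]]*1e3
                                                                                 ~~~~~~~~~~~~~~~~^^^^^
IndexError: index 2 is out of bounds for axis 1 with size 2
```

Call:
step_arm(commands=[{"dx": 0.01, "dy": -0.003, "dz": 0, "roll": 0, "fingers": 1}, {"dx": 0.022, "dy": -0.006, "dz": 0, "roll": 0, "fingers": 1}, {"dx": 0.034, "dy": -0.01, "dz": 0, "roll": 0, "fingers": 1}, {"dx": 0.046, "dy": -0.014, "dz": 0, "roll": 0, "fingers": 1}, {"dx": 0.056, "dy": -0.018, "dz": 0, "roll": 0, "fingers": 1}, {"dx": 0.064, "dy": -0.021, "dz": 0, "roll": 0, "fingers": 1}, {"dx": 0.068, "dy": -0.022, "dz": 0, "roll": 0, "fingers": 1}, {"dx": 0.068, "dy": -0.022, "dz": 0, "roll": 0, "fingers": 1}])

```text
time: 10.07
tool_pos: [0.5674, 0.2786, 0.0143]
tcp_rot: [-2.307, -2.133, -0.001]
wrist_force: [-0.4, -0.8, -1.9]
width: 0.242
grip_force: 78.4
```

```bash
sed -i "s|G(np.array(C)/1e3)|G(np.r_[np.array(C)/1e3,0])|" h.py
python3 -c "
from h import *
st(); ring('t3',(360,235,435,315))
p=cv2.imread('pics/t3.png'); cv2.imwrite('pics/c3.png',cv2.resize(p[235:315,350:450],None,fx=5,fy=5,interpolation=2))"
```

```text
t 10.07 tcpG [[  1.9 369.7  14.3]] Fgx,gy,z -0.33 -0.81 -1.87 w 0.242 grip 78
comp 1177 ctrG [ 0.4 70.7] r 55.8
```

View pics/c3.png

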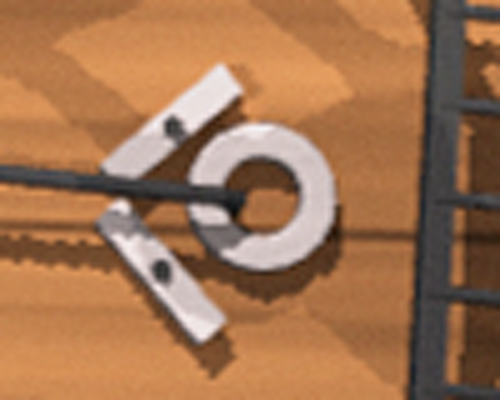

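The crop shows the ring (centre about (262,197)) just short of the V's flanks, with the hook against its front inside edge at (235,200). Creeping home now.

Call:
step_arm(commands=[{"dx": 0.003, "dy": 0, "dz": 0, "roll": 0, "fingers": 1}, {"dx": 0.006, "dy": -0.0005, "dz": 0, "roll": 0, "fingers": 1}, {"dx": 0.009, "dy": -0.0005, "dz": 0, "roll": 0, "fingers": 1}, {"dx": 0.01, "dy": -0.0005, "dz": 0, "roll": 0, "fingers": 1}])

```text
time: 10.62
tool_pos: [0.5677, 0.2883, 0.0143]
tcp_rot: [-2.307, -2.133, 0.0]
wrist_force: [-0.2, -1.8, -2.8]
width: 0.24
grip_force: 78.4
```

Call:
step_arm(commands=[{"dx": 0.001, "dy": 0, "dz": 0, "roll": 0, "fingers": 1}, {"dx": 0.0015, "dy": 0, "dz": 0, "roll": 0, "fingers": 1}])

```text
time: 10.88
tool_pos: [0.5678, 0.2896, 0.0142]
tcp_rot: [2.307, 2.133, -0.0]
wrist_force: [0.7, -1.2, -1.5]
width: 0.245
grip_force: 78.4
```

```bash
python3 -c "
from h import *
st(); ring('t4',(360,235,435,315))"
```

```text
t 10.88 tcpG [[  1.5 380.7  14.2]] Fgx,gy,z 0.84 -1.19 -1.47 w 0.245 grip 78
comp 1151 ctrG [ 0.4 70.7] r 55.8
```

Now 1 mm at a time, watching the force.

Call:
step_arm(commands=[{"dx": 0.0005, "dy": 0, "dz": 0, "roll": 0, "fingers": 1}, {"dx": 0.001, "dy": 0, "dz": 0, "roll": 0, "fingers": 1}])

```text
time: 11.18
tool_pos: [0.5678, 0.2905, 0.0143]
tcp_rot: [2.307, 2.133, -0.0]
wrist_force: [-0.1, -1.7, -1.3]
width: 0.241
grip_force: 78.4
```

Call:
step_arm(commands=[{"dx": 0.0005, "dy": 0, "dz": 0, "roll": 0, "fingers": 1}, {"dx": 0.001, "dy": 0, "dz": 0, "roll": 0, "fingers": 1}])

```text
time: 11.42
tool_pos: [0.5679, 0.2916, 0.0142]
tcp_rot: [-2.307, -2.133, 0.0]
wrist_force: [0.1, -1.6, -1.8]
width: 0.242
grip_force: 78.4
```

Call:
step_arm(commands=[{"dx": 0.0005, "dy": 0, "dz": 0, "roll": 0, "fingers": 1}, {"dx": 0.0005, "dy": 0, "dz": 0, "roll": 0, "fingers": 1}])

```text
time: 11.68
tool_pos: [0.568, 0.2922, 0.0143]
tcp_rot: [-2.307, -2.133, -0.0]
wrist_force: [-0.5, -1.3, -1.1]
width: 0.243
grip_force: 78.4
```

Call:
step_arm(commands=[{"dx": 0.0005, "dy": 0, "dz": 0, "roll": 0, "fingers": 1}, {"dx": 0.001, "dy": 0, "dz": 0, "roll": 0, "fingers": 1}])

```text
time: 11.92
tool_pos: [0.5681, 0.2931, 0.0143]
tcp_rot: [-2.307, -2.133, 0.0]
wrist_force: [0.6, -1.7, -1.8]
width: 0.241
grip_force: 78.4
```

Call:
step_arm(commands=[{"dx": 0.0005, "dy": 0, "dz": 0, "roll": 0, "fingers": 1}, {"dx": 0.0005, "dy": 0, "dz": 0, "roll": 0, "fingers": 1}])

```text
time: 12.18
tool_pos: [0.5681, 0.2937, 0.0143]
tcp_rot: [-2.307, -2.133, -0.0]
wrist_force: [0.0, -1.2, -2.0]
width: 0.244
grip_force: 78.4
```

Call:
step_arm(commands=[{"dx": 0.0005, "dy": 0, "dz": 0, "roll": 0, "fingers": 1}, {"dx": 0.0005, "dy": 0, "dz": 0, "roll": 0, "fingers": 1}])

```text
time: 12.42
tool_pos: [0.5682, 0.2942, 0.0143]
tcp_rot: [-2.307, -2.133, -0.0]
wrist_force: [-0.7, -1.7, -1.7]
width: 0.244
grip_force: 78.4
```

```bash
python3 -c "
from h import *
st(); ring('t5',(360,235,435,315))"
```

```text
t 12.43 tcpG [[  1.5 385.2  14.3]] Fgx,gy,z -0.57 -1.77 -1.67 w 0.244 grip 78
comp 1090 ctrG [ 0.4 70.7] r 55.8
```

```bash
cat >> h.py <<'E'
def back(f):
    p,d,c=load(f); hsv=cv2.cvtColor(p,cv2.COLOR_BGR2HSV); m=(hsv[...,1]<60)&(hsv[...,2]>90); m[:235]=0;m[315:]=0;m[:,:360]=0;m[:,428:]=0
    v,u=np.nonzero(m); q=G(onz(c,np.c_[u,v],.014)); b=q[(q[:,1]<58)]; 
    # circle fit to the rear edge
    E=[]
    for xx in np.arange(-24,25,3):
        k=b[abs(b[:,0]-xx)<1.6]
        if len(k):E.append((xx,k[:,1].min()))
    from scipy.optimize import least_squares
    E=np.array(E); r=least_squares(lambda a:np.hypot(E[:,0]-a[0],E[:,1]-a[1])-30,[0,60],loss='soft_l1'); print(f,'ring ctr',r.x.round(1),'rms',np.sqrt((r.fun**2).mean()).round(2))
E
python3 -c "
from h import *
[back(f) for f in('t3','t4','t5')]"
```

```text
t3 ring ctr [ 5. 51.] rms 0.69
t4 ring ctr [ 4.2 61.7] rms 0.4
t5 ring ctr [ 1.8 65.4] rms 0.52
```

Call:
step_arm(commands=[{"dx": 0.0005, "dy": 0, "dz": 0, "roll": 0, "fingers": 1}, {"dx": 0.0005, "dy": 0, "dz": 0, "roll": 0, "fingers": 1}])

```text
time: 12.72
tool_pos: [0.5682, 0.2946, 0.0143]
tcp_rot: [-2.307, -2.133, 0.0]
wrist_force: [0.1, -2.5, -0.4]
width: 0.244
grip_force: 78.4
```

Call:
step_arm(commands=[{"dx": 0.0005, "dy": 0, "dz": 0, "roll": 0, "fingers": 1}, {"dx": 0.0005, "dy": 0, "dz": 0, "roll": 0, "fingers": 1}])

```text
time: 12.98
tool_pos: [0.5681, 0.2949, 0.0142]
tcp_rot: [2.307, 2.133, -0.001]
wrist_force: [-0.5, -2.3, -1.8]
width: 0.242
grip_force: 78.4
```

Call:
step_arm(commands=[{"dx": 0.0005, "dy": 0, "dz": 0, "roll": 0, "fingers": 1}, {"dx": 0.0005, "dy": 0, "dz": 0, "roll": 0, "fingers": 1}])

```text
time: 13.22
tool_pos: [0.568, 0.2951, 0.014]
tcp_rot: [2.306, 2.133, -0.002]
wrist_force: [0.6, -5.3, -2.6]
width: 0.244
grip_force: 78.4
```

Call:
step_arm(commands=[{"dx": 0.0005, "dy": 0, "dz": 0, "roll": 0, "fingers": 1}, {"dx": 0.0005, "dy": 0, "dz": 0, "roll": 0, "fingers": 1}])

```text
time: 13.48
tool_pos: [0.5679, 0.2952, 0.0139]
tcp_rot: [2.306, 2.133, -0.003]
wrist_force: [-0.2, -5.4, -2.2]
width: 0.243
grip_force: 78.4
```

Call:
step_arm(commands=[{"dx": 0.0005, "dy": 0, "dz": 0, "roll": 0, "fingers": 1}, {"dx": 0.0005, "dy": 0, "dz": 0, "roll": 0, "fingers": 1}])

```text
time: 13.72
tool_pos: [0.5678, 0.2953, 0.0137]
tcp_rot: [2.306, 2.133, -0.004]
wrist_force: [-0.2, -7.9, -2.6]
width: 0.243
grip_force: 78.4
```

```bash
python3 -c "
from h import *
st(); snap('top','t6');back('t6')"
```

```text
t 13.72 tcpG [[  1.  386.3  13.7]] Fgx,gy,z 0.42 -7.86 -2.57 w 0.243 grip 78
t6 ring ctr [ 0.8 66.6] rms 0.76
```

Call:
step_arm(commands=[{"dx": 0.0003, "dy": 0, "dz": 0, "roll": 0, "fingers": 1}, {"dx": 0.0005, "dy": 0, "dz": 0, "roll": 0, "fingers": 1}])

```text
time: 14.02
tool_pos: [0.5677, 0.2953, 0.0135]
tcp_rot: [2.305, 2.133, -0.005]
wrist_force: [-0.2, -8.4, -3.0]
width: 0.243
grip_force: 78.4
```

Call:
step_arm(commands=[{"dx": 0, "dy": 0, "dz": 0, "roll": 0, "fingers": 1}])

```text
time: 14.15
tool_pos: [0.5676, 0.2953, 0.0135]
tcp_rot: [2.305, 2.133, -0.005]
wrist_force: [-1.3, -8.2, -2.2]
width: 0.246
grip_force: 78.4
```

Call:
step_arm(commands=[{"dx": 0, "dy": 0, "dz": 0, "roll": 0, "fingers": 1}])

```text
time: 14.28
tool_pos: [0.5677, 0.2953, 0.0136]
tcp_rot: [2.305, 2.133, -0.005]
wrist_force: [0.1, -8.3, -2.5]
width: 0.243
grip_force: 78.4
```

Call:
step_arm(commands=[{"dx": 0.0004, "dy": 0, "dz": 0, "roll": 0, "fingers": 1}, {"dx": 0.0004, "dy": 0, "dz": 0, "roll": 0, "fingers": 1}])

```text
time: 14.52
tool_pos: [0.5675, 0.2953, 0.0134]
tcp_rot: [2.305, 2.133, -0.006]
wrist_force: [-0.0, -8.9, -1.5]
width: 0.242
grip_force: 78.4
```

Call:
step_arm(commands=[{"dx": 0, "dy": 0, "dz": 0, "roll": 0, "fingers": 1}, {"dx": 0, "dy": 0, "dz": 0, "roll": 0, "fingers": 1}])

```text
time: 14.78
tool_pos: [0.5676, 0.2953, 0.0134]
tcp_rot: [2.305, 2.133, -0.006]
wrist_force: [0.3, -9.3, -1.7]
width: 0.244
grip_force: 78.4
```

Call:
step_arm(commands=[{"dx": 0.0002, "dy": 0, "dz": 0, "roll": 0, "fingers": 1}, {"dx": 0.0002, "dy": 0, "dz": 0, "roll": 0, "fingers": 1}, {"dx": 0.0002, "dy": 0, "dz": 0, "roll": 0, "fingers": 1}, {"dx": 0.0002, "dy": 0, "dz": 0, "roll": 0, "fingers": 1}])

```text
time: 15.28
tool_pos: [0.5675, 0.2954, 0.0133]
tcp_rot: [2.305, 2.133, -0.007]
wrist_force: [-1.1, -9.7, -3.4]
width: 0.242
grip_force: 78.4
```

Call:
step_arm(commands=[{"dx": 0, "dy": 0, "dz": 0, "roll": 0, "fingers": 1}, {"dx": 0, "dy": 0, "dz": 0, "roll": 0, "fingers": 1}, {"dx": 0, "dy": 0, "dz": 0, "roll": 0, "fingers": 1}, {"dx": 0, "dy": 0, "dz": 0, "roll": 0, "fingers": 1}])

```text
time: 15.78
tool_pos: [0.5675, 0.2954, 0.0133]
tcp_rot: [2.305, 2.133, -0.007]
wrist_force: [-0.9, -10.1, -2.8]
width: 0.245
grip_force: 78.4
```

Call:
step_arm(commands=[{"dx": 0, "dy": 0, "dz": 0, "roll": 0, "fingers": 1}, {"dx": 0, "dy": 0, "dz": 0, "roll": 0, "fingers": 1}, {"dx": 0, "dy": 0, "dz": 0, "roll": 0, "fingers": 1}, {"dx": 0, "dy": 0, "dz": 0, "roll": 0, "fingers": 1}])

```text
time: 16.27
tool_pos: [0.5675, 0.2954, 0.0133]
tcp_rot: [2.305, 2.133, -0.007]
wrist_force: [-0.3, -10.1, -2.1]
width: 0.245
grip_force: 78.4
```

```bash
python3 -c "
from h import *
st(); go([.5676,.2953,.0134],85.57); snap('top','t7');back('t7')"
```

```text
t 16.27 tcpG [[  0.7 386.4  13.3]] Fgx,gy,z 0.48 -10.14 -2.11 w 0.245 grip 78
t 16.27 pos [0.5675 0.2954 0.0133] yaw 85.56 zaxis [-0.002 -0.004 -1.   ] F [ -0.3 -10.1  -2.1] w 0.245 | d mm [-0.   0.1 -0.1] roll -0.01
t7 ring ctr [ 0.9 66.7] rms 0.69
```

Call:
step_arm(commands=[{"dx": -0.001, "dy": 0, "dz": 0, "roll": 0, "fingers": 1}, {"dx": -0.002, "dy": 0, "dz": 0, "roll": 0, "fingers": 1}, {"dx": -0.004, "dy": 0, "dz": 0, "roll": 0, "fingers": 1}, {"dx": -0.007, "dy": 0, "dz": 0, "roll": 0, "fingers": 1}, {"dx": -0.01, "dy": 0, "dz": 0, "roll": 0, "fingers": 1}, {"dx": -0.012, "dy": 0, "dz": 0, "roll": 0, "fingers": 1}, {"dx": -0.012, "dy": 0, "dz": 0, "roll": 0, "fingers": 1}])

```text
time: 17.2
tool_pos: [0.5675, 0.2857, 0.0144]
tcp_rot: [-2.307, -2.133, -0.0]
wrist_force: [0.6, 0.0, -2.0]
width: 0.241
grip_force: 78.5
```

```bash
python3 -c "
from h import *
st(); snap('top','t8');back('t8')"
```

```text
t 17.2 tcpG [[  1.5 376.7  14.4]] Fgx,gy,z 0.61 0.05 -1.97 w 0.241 grip 78
t8 ring ctr [ 0.8 66.6] rms 0.76
```

Call:
step_arm(commands=[{"dx": 0, "dy": 0, "dz": -0.006, "roll": 0, "fingers": 1}, {"dx": 0, "dy": 0, "dz": -0.015, "roll": 0, "fingers": 1}, {"dx": 0, "dy": 0, "dz": -0.03, "roll": 0, "fingers": 1}, {"dx": 0, "dy": 0, "dz": -0.05, "roll": 0, "fingers": 1}, {"dx": 0, "dy": 0, "dz": -0.06, "roll": 0, "fingers": 1}, {"dx": 0, "dy": 0, "dz": -0.06, "roll": 0, "fingers": 1}])

```text
time: 18.0
tool_pos: [0.5687, 0.2863, 0.0763]
tcp_rot: [2.306, 2.132, 0.005]
wrist_force: [0.3, -1.3, -2.8]
width: 0.244
grip_force: 78.5
```

```bash
python3 -c "
from h import *
st(); go([.467,.28,.0745],155.25); snap('top','t9');back('t9')"
```

```text
t 18.0 tcpG [[  2.7 377.4  76.3]] Fgx,gy,z 0.42 -1.27 -2.85 w 0.244 grip 78
t 18.0 pos [0.5687 0.2863 0.0763] yaw 85.51 zaxis [ 0.003  0.001 -1.   ] F [ 0.3 -1.3 -2.8] w 0.244 | d mm [ -14.2 -100.9    1.5] roll -69.74
t9 ring ctr [ 0.8 66.6] rms 0.76
```

Call:
step_arm(commands=[{"dx": 0.0, "dy": -0.006, "dz": 0, "roll": -4, "fingers": 1}, {"dx": 0, "dy": -0.018, "dz": 0, "roll": -12, "fingers": 1}, {"dx": -0.004, "dy": -0.032, "dz": 0, "roll": -22, "fingers": 1}, {"dx": -0.008, "dy": -0.047, "dz": 0, "roll": -32, "fingers": 1}, {"dx": -0.012, "dy": -0.062, "dz": 0, "roll": -42, "fingers": 1}, {"dx": -0.016, "dy": -0.077, "dz": 0, "roll": -52, "fingers": 1}, {"dx": -0.02, "dy": -0.09, "dz": 0, "roll": -62, "fingers": 1}, {"dx": -0.024, "dy": -0.099, "dz": 0, "roll": -69.7, "fingers": 1}])

```text
time: 19.05
tool_pos: [0.4653, 0.2689, 0.0732]
tcp_rot: [-0.666, -3.068, 0.002]
wrist_force: [0.0, 0.5, -2.4]
width: 0.242
grip_force: 78.4
```

Call:
step_arm(commands=[{"dx": 0, "dy": 0, "dz": 0.02, "roll": 0, "fingers": 1}, {"dx": 0, "dy": 0, "dz": 0.04, "roll": 0, "fingers": 1}, {"dx": 0, "dy": 0, "dz": 0.05, "roll": 0, "fingers": 1}, {"dx": 0, "dy": 0, "dz": 0.053, "roll": 0, "fingers": 1}, {"dx": 0, "dy": 0, "dz": 0.053, "roll": 0, "fingers": 1}])

```text
time: 19.68
tool_pos: [0.4671, 0.2696, 0.0214]
tcp_rot: [-0.674, -3.068, 0.0]
wrist_force: [-0.8, -0.5, -1.9]
width: 0.244
grip_force: 78.5
```

```bash
python3 -c "
from h import *
st(); go([.467,.27,.0119],155.25)"
```

```text
t 19.68 tcpG [[-97.4 352.9  21.4]] Fgx,gy,z -0.8 -0.55 -1.85 w 0.244 grip 79
t 19.68 pos [0.4671 0.2696 0.0214] yaw 155.21 zaxis [-0. -0. -1.] F [-0.8 -0.5 -1.9] w 0.244 | d mm [0.2 0.3 9.5] roll -0.04
```

Call:
step_arm(commands=[{"dx": 0, "dy": 0, "dz": 0.004, "roll": 0, "fingers": 1}, {"dx": 0, "dy": 0, "dz": 0.007, "roll": 0, "fingers": 1}, {"dx": 0, "dy": 0, "dz": 0.0085, "roll": 0, "fingers": 1}])

```text
time: 20.05
tool_pos: [0.4669, 0.2696, 0.0127]
tcp_rot: [0.674, 3.068, 0.0]
wrist_force: [0.2, 0.7, -1.9]
width: 0.242
grip_force: 78.5
```

Call:
step_arm(commands=[{"dx": 0, "dy": 0, "dz": 0.0005, "roll": 0, "fingers": 1}, {"dx": 0, "dy": 0, "dz": 0.001, "roll": 0, "fingers": 1}])

```text
time: 20.3
tool_pos: [0.467, 0.2696, 0.0119]
tcp_rot: [0.674, 3.068, 0.0]
wrist_force: [-1.7, -0.5, 3.1]
width: 0.242
grip_force: 78.9
```

Call:
step_arm(commands=[{"dx": 0, "dy": 0, "dz": 0, "roll": 0, "fingers": 0.3}, {"dx": 0, "dy": 0, "dz": 0, "roll": 0, "fingers": -0.3}, {"dx": 0, "dy": 0, "dz": 0, "roll": 0, "fingers": -0.6}, {"dx": 0, "dy": 0, "dz": 0, "roll": 0, "fingers": -0.6}, {"dx": 0, "dy": 0, "dz": 0, "roll": 0, "fingers": -0.6}])

```text
time: 20.92
tool_pos: [0.467, 0.2696, 0.0118]
tcp_rot: [0.674, 3.068, 0.0]
wrist_force: [1.3, -0.2, -0.8]
width: 0.796
grip_force: 0.0
```

Call:
step_arm(commands=[{"dx": 0, "dy": 0, "dz": -0.02, "roll": 0, "fingers": -0.6}, {"dx": 0, "dy": 0, "dz": -0.05, "roll": 0, "fingers": -0.6}, {"dx": 0, "dy": 0, "dz": -0.1, "roll": 0, "fingers": -0.6}, {"dx": 0, "dy": 0, "dz": -0.15, "roll": 0, "fingers": -0.6}, {"dx": 0, "dy": 0, "dz": -0.2, "roll": 0, "fingers": -0.6}, {"dx": 0, "dy": 0, "dz": -0.2, "roll": 0, "fingers": -0.6}])

```text
time: 21.68
tool_pos: [0.4701, 0.2712, 0.2176]
tcp_rot: [0.672, 3.06, 0.011]
wrist_force: [1.2, 0.4, -0.4]
width: 0.8
grip_force: 0.0
```

```bash
python3 -c "
from h import *
st(); p,d,c=snap('top','t10');back('t10'); p2,_,_=snap('side','s10')
cv2.imwrite('pics/c10.png',np.hstack([cv2.resize(p[100:380,120:560],(470,300)),cv2.resize(p2[120:420,150:480],(330,300))]))"
```

```text
t 21.68 tcpG [[-94.5 354.8 217.6]] Fgx,gy,z 1.14 0.5 -0.42 w 0.8 grip 0
t10 ring ctr [ 0.8 66.6] rms 0.76
```

View pics/c10.png

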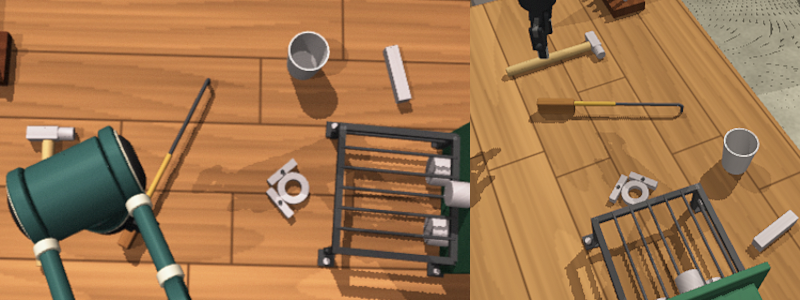

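The final picture shows the ring seated in the V at (293,187), the rod lying flat and free from (130,235) to (208,82), and the tin, bar stub and hammer where they were.

```bash
python3 -c "
from workcell import *
print(finish_job())"
```

```text
the job is handed in; nothing more can be done
None
```

The job is handed in: I drew the ring out and seated it in the V-stop, holding about 10 N for about a second (highest reading 10.1 N). I then unhooked without moving the ring, laid the rod flat well clear of it and let go. The tin, hammer and bar stub look untouched.

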